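# Open the pressure pot: undo the last swing bolt and raise the lid

### The arm

A 6-joint arm with a two-finger parallel gripper is mounted at the origin on a cart in front of the work surface, level with it; the furniture and walls round the work are solid. World frame = base frame: x ahead of the robot, y to its left, z up, the work surface at z = 0. Lengths are in m, angles in degrees, forces in N, time in s.
With the tool pointing down it reaches from about 0.375 to 0.9 m from the base axis. Payload 3.1 kg.
Tool frame: the origin (TCP) lies at the very end of the fingers, on their centre line; the grasp point (between the pads) lies 19 mm behind it; z points along the fingers, y is the line along which they close (so a half turn about z gives the same grasp; the last joint's range is limited). The gripper opens to 87 mm and grips with 3 to 60 N. Pads are 19 mm wide; open, the fingers measure 117 mm over their backs; the gripper's body (75 mm by 190 mm) begins 51 mm behind the grasp point.
Start: joints at [-83.566, 30.224, 82.088, -0, 67.689, -10.227], TCP at [0.179, -0.599, 0.223] pointing down, gripper open.
Joint ranges: [-176.69, 176.69], [-43.24, 126.21], [12.49, 139.97], [-82, 262], [0, 151.66], [-163.58, 163.58]. Speed limits (degrees/s): [159.86, 159.86, 180, 180, 180, 180].

### API

Orientations are given as a 3x3 rotation matrix whose columns are the frame's x, y, z axes.
In Python, from rig import * gives the robot as it stands.
- The arm moves only by the tool jog_arm, never from a script. Its arguments are lists of equal length, an entry for each row: "delta_pos": the shift along the world's x, y, z in cm, a list of three; "turn": the turn about the world's z in degrees; "grip": the closure, from 0 (fully open) to 1 (shut). In form: {"delta_pos": [[x, y, z], ...], "turn": [turn, ...], "grip": [grip, ...]}. A call has 1 to 12 rows; each row is the pose to reach, as a shift and turn from the pose commanded when the call began; what a row does not reach only later rows make up. A row lasts 1/8 s, in which the tool goes at most 62.5 mm and 10.7 degrees, less where a joint would pass 70% of its speed; a pose out of reach is approached as far as the arm can. A call with a gripper value outside its range is refused whole. The fingers move at their own pace and stop on an object; the grip force is fixed at half the most. Time passes only in rows, so rows that repeat a pose let the fingers close. It gives the time, the measured TCP pose, the force, the opening and the grip force at its end, in the units of the state.
- read_state(): the state, without advancing time (a new reading comes with each control period).
- capture(name): name is "scene" or "top" or "wrist"; returns a dict with "color" (480x640x3 uint8, blue, green, red), "fovy" (degrees; the focal length in pixels is half the picture's height over the tangent of half this angle, whatever the lens; pixels are square), "cx", "cy" (the principal point, pixels), "k1" (the pictures are not rectified: a ray, as slopes to the right and down, at radius r is drawn at 1 + k1 r^2 times it, then the intrinsics apply), "camera_from_world" (4x4, takes a point from world to camera coordinates). Camera axes: x right, y up, looking along -z (the intrinsics and any distortion apply to the point x, -y, -z); pixel columns grow to the right and rows downward; lengths in m; the calibration is good to about 2 mm. A picture is of the moment at which its call begins. There is no depth.
- hand_in(): hands the job in; it is judged then, once.
The state is a dict: "time_s": time; "joint_positions": joint angles; "qvel": joint speeds; "tau": joint torques, N m; "position": TCP position; "tcp_rot": TCP orientation; "force": force on the tool from outside, world axes, zero at the start; "moment": the same for the moment, N m; "opening": opening from 0.0 (shut) to 1.0 (fully open); "grasp_force": force on a finger pad.
Only numpy, scipy, OpenCV 4.12 (cv2) and the standard library are available. Lean on these libraries where they do the work, as an engineer would, in place of code of your own. Each camera call takes 0.05 s, during which the arm holds its last target. There are 200 camera calls.

### The job

The pressure pot has been vented and only the front swing bolt still holds its lid. Unscrew that wing nut just far enough to lift clear of the raised rim round its seat (how tight it is differs each time, so feel for it: never drag the nut hard over the rim, nor run it hard against the stop on its bolt), and swing the bolt out of its slot so that it hangs down outside the pot. Then raise the lid by its handle, well past 60 degrees, leave it standing open, and do not disturb the jars and glassware around the pot.

Things in the scene. Friction and masses are not known exactly. Their poses are not given: they have to be found in the camera images.
- pot: Small pressure pot, fixed: steel shell, 120 mm diameter, on a 164 mm base plate. Origin: centre of its underside. +x runs from the front swing bolt over the lid to the lid hinge, z up: 'outward' for the front bolt is pot -x. Two more swing bolts, 112 degrees round, already hang open. Gauge (front left) and hose tail (front right) reach 90 mm from the pot's axis, below 85 mm height.
- wing_nut: Front wing nut. Origin: on the bolt axis, 30 mm above the lug seat (turns and swings with the nut, does not show its rise). x along the wings, z up the bolt. Wings 58 mm across, 10 mm thick, from 10 mm below to 11 mm above the origin (up to 3 mm lower while tight). Collar at the foot: 24 mm diameter, underside on the seat. Counterclockwise from above loosens: rises 8 mm a turn; up to 0.2 N m.
- lug_seat (a point): Centre of the nut's seat on the lid's slotted lug, on the upright bolt's axis. Slot 13 mm wide, open outward; bolt 10 mm. A rim 3 mm high, in four pieces, stands round the outer half of the seat, 0.7 mm off the collar: below its top the nut moves out only about 1 mm and is then held back; above, freely. Over 25 N on a piece damages it. The gasket lifts the lid about 1 mm here as the nut loosens.
- eyebolt (a joint): Swing of the front bolt about its pin, rad: 0 upright in the slot, grows outward (away from the lid), 2.3 hanging at its end. Bolt and nut weigh 0.14 kg and swing easily: past about 0.5 rad it falls open and stays down. The nut is captive: about 0.6 rad of turn (under 1 mm) after clearing the rim it meets a stop ring on the bolt; do not turn it on against that (40 N at most).
- lid (a joint): Opening of the lid, rad: 0 shut, grows as it rises, at most 1.8. Stiff hinge: it stays wherever it is left; raising it takes about 12 N at the handle. Lid: light metal, 144 mm diameter, about 0.45 kg; shut, its plate is 134 to 144 mm above the bench and its low dome reaches 153 mm.
- handle (a point): Middle of the lid's handle: a level steel bar 10 mm thick and 72 mm long, along the pot's y, on posts at its ends; its centre is 29 mm above the dome, 182 mm above the bench when shut, over the lid's middle and 90 mm in front of the hinge axis. Moves with the lid.
- bolt_pin (a point): Centre of the pin (axis along the pot's y) on which the front bolt swings: 92 mm from the pot's axis, 56 mm below the nut's seat, right under it. The nut starts tightened by an unknown amount: it needs about 0.3 to 0.6 of a turn (2.0 to 3.7 rad) to clear the rim.
- lid_hinge (a point): Centre of the lid's hinge pin (axis along the pot's y), at the rear: 90 mm from the pot's axis, 137 mm above the bench. The handle travels on an arc about it, up and to the rear (pot +x).
- resin_jar: Wide jar with a lid, 94 mm in diameter, 102 mm tall, about 0.19 m to the left of the pot's centre. Origin: centre of its underside. To be left where it stands.
- beaker_solvent: Glass beaker, 74 mm wide, 90 mm tall, about 0.19 m to the right of the pot's centre. Origin: centre of its underside. To be left where it stands.
- ink_black: Round squat pot with a screw lid, 56 mm in diameter, 63 mm tall, in front of the pot to the left. Origin: centre of its underside. To be left where it stands.
- vial_stray: Small capped glass vial, 26 mm in diameter, 56 mm tall, in front of the pot to the right. Origin: centre of its underside. To be left where it stands.

How it is judged:
By the outcome, as a careful person would: the job done as asked, in the order asked, and still so for the second after the job is handed in, with the robot touching nothing.
It also fails if it takes over 72 s, if anything falls off the work surface, if the arm or the gripper's body presses on something with over 40 N, if the wrist force passes 120 N, or if a joint passes its speed limit or range.

## Working session

There is one attempt and no reset: what is moved stays moved. The work goes in short steps, Python scripts to look and compute and a tool call to move; the robot and the scene stay as the last step left them, time stands still between calls to the robot, and variables do not carry over. Pictures are saved under pics/ and viewed, at most 10 in all, crops included, and the job is handed in when it is done.

Besides the shell and the picture viewer there is one more tool, called after ">>>" as name(argument=value, ...), one argument or row to a line, values as JSON. jog_arm: Moves the arm, as the interface text tells. Its arguments: {"type":"object","properties":{"delta_pos":{"type":"array"},"turn":{"type":"array"},"grip":{"type":"array"}},"required":["delta_pos","turn","grip"]}

```bash
mkdir -p pics
cat > h.py <<'E'
from rig import *
import numpy as np, cv2
def K(c):
    f=240/np.tan(np.radians(c["fovy"])/2); return f
def ray(c,u,v):
    f=K(c); k=c["k1"]
    M=np.array([[f,0,c["cx"]],[0,f,c["cy"]],[0,0,1.]])
    x,y=(u-c["cx"])/f,(v-c["cy"])/f
    a,b=x,y
    for _ in range(20):
        s=1+k*(a*a+b*b); a,b=x/s,y/s
    T=np.array(c["camera_from_world"]); R=T[:3,:3]
    d=R.T@np.array([a,-b,-1.]); o=-R.T@T[:3,3]
    return o,d
def onz(c,u,v,z):
    o,d=ray(c,u,v); return o+d*(z-o[2])/d[2]
def proj(c,p):
    T=np.array(c["camera_from_world"]); q=T[:3,:3]@np.array(p)+T[:3,3]
    a,b=q[0]/-q[2],-q[1]/-q[2]; s=1+c["k1"]*(a*a+b*b); f=K(c)
    return c["cx"]+f*a*s, c["cy"]+f*b*s
E
python3 - <<'E'
from h import *
for n in ("scene","top","wrist"):
    c=capture(n); cv2.imwrite(f"pics/{n}0.png",c["color"]); np.save(f"{n}0.npy",c,allow_pickle=True)
    o,_=ray(c,320,240); print(n,c["fovy"],c["k1"],o,_)
s=read_state(); print(s["time_s"],s["position"],s["tcp_rot"],s["force"])
E
```

```text
scene 45.580480824332476 -0.0009499897749884254 [0.16842482 0.81095887 0.69574613] [ 0.4212127  -0.70873759 -0.56608247]
top 44.46689680212121 -0.09139932512582723 [0.46124811 0.07169551 1.19415949] [ 0.14593316  0.0102372  -0.98929531]
wrist 62.20219538411176 -0.0074370298706600575 [ 0.24583692 -0.57897054  0.38432384] [-0.23770805 -0.06544523 -0.96920215]
0.15 [ 0.1791629  -0.5981733   0.22179606] [[ 9.58015557e-01  2.86716165e-01 -1.80918249e-04]
 [ 2.86716058e-01 -9.58014140e-01  1.67609125e-03]
 [ 3.07240214e-04 -1.65759366e-03 -9.99998579e-01]] [-0.28521926  0.59840604 -0.00870126]
```

View pics/top0.png

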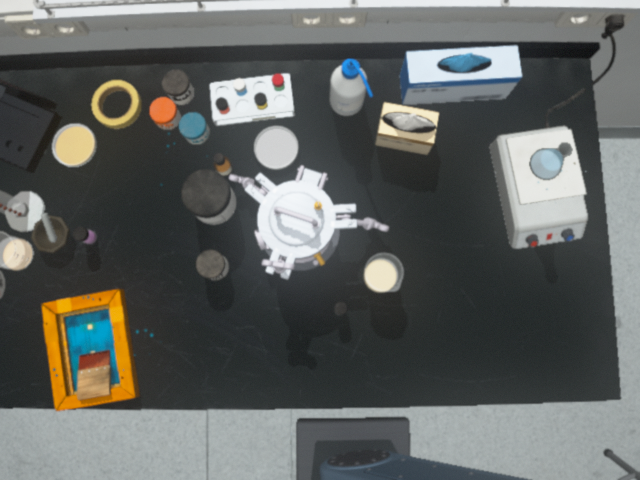

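View pics/scene0.png

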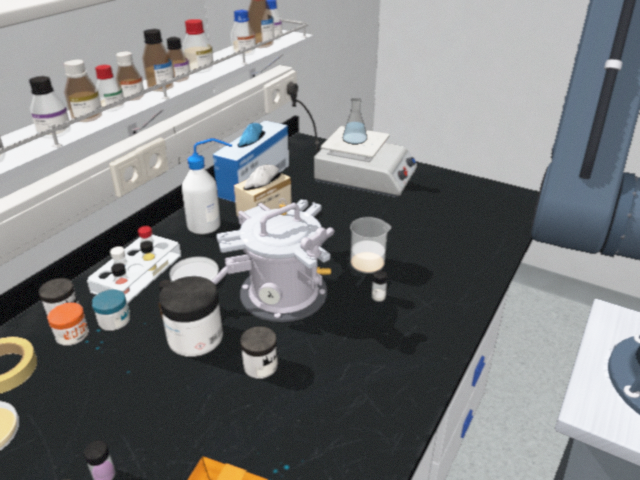

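The top view has the pot lid at about (297,215), the front nut near (278,268), the hinge near (313,178), the ink pot at (212,265), the vial at (342,310) and the beaker at (383,273). The scene view has the pot at (285,255) and its handle at (283,215). I'll zoom in on both.

Run:
```python
from h import *
t=np.load("top0.npy",allow_pickle=True).item(); s=np.load("scene0.npy",allow_pickle=True).item()
a=cv2.resize(t["color"][155:295,225:365],None,fx=4.2,fy=4.2,interpolation=cv2.INTER_CUBIC)
cv2.imwrite("pics/topc.png",a)
b=cv2.resize(s["color"][190:320,215:345],None,fx=4.5,fy=4.5,interpolation=cv2.INTER_CUBIC)
cv2.imwrite("pics/scenec.png",b)
```

```text
(no output)
```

View pics/topc.png

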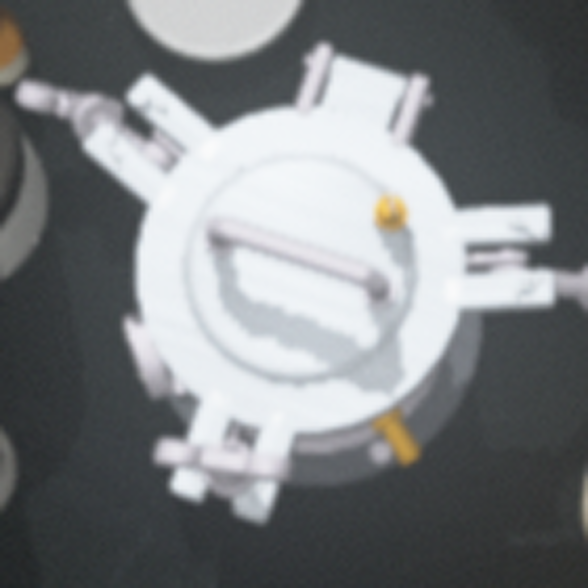

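View pics/scenec.png

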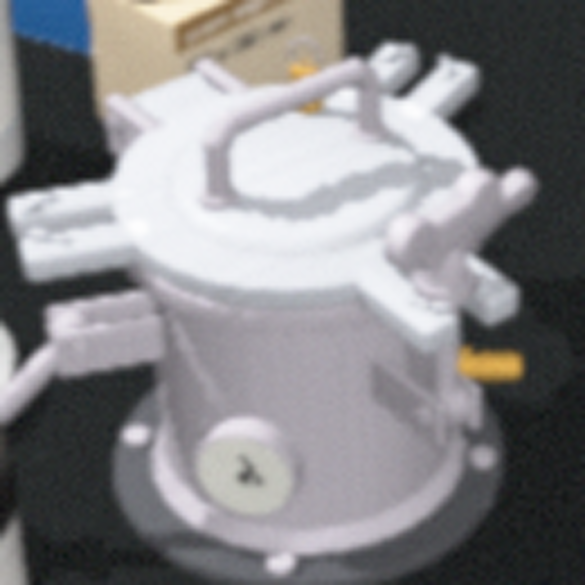

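The top crop shows the handle from (215,232) to (380,285), the lid circle centred at about (300,270), and the wings from (160,452) to (288,465). In the scene crop the wings run from (403,238) to (522,187) and the handle from (213,138) to (362,72). Next I'll triangulate these.

Run:
```python
from h import *
t=np.load("top0.npy",allow_pickle=True).item(); s=np.load("scene0.npy",allow_pickle=True).item()
T=lambda x,y:(225+(x+.5)/4.2-.5,155+(y+.5)/4.2-.5)
S=lambda x,y:(215+(x+.5)/4.5-.5,190+(y+.5)/4.5-.5)
def tri(a,b):
    o1,d1=ray(t,*T(*a)); o2,d2=ray(s,*S(*b))
    k=np.linalg.lstsq(np.c_[d1,-d2],o2-o1,rcond=None)[0]
    p,q=o1+k[0]*d1,o2+k[1]*d2
    return (p+q)/2,np.linalg.norm(p-q)
for n,a,b in (("hA",(215,232),(213,138)),("hB",(380,285),(362,72)),("wA",(160,452),(403,238)),("wB",(288,465),(522,187)),("wmid",(224,458),(462,212)),("lugL",(187,490),(437,338)),("lugR",(254,515),(508,308))):
    p,e=tri(a,b); print(n,p.round(4),round(e,4))
hA=onz(t,*T(215,232),.182);hB=onz(t,*T(380,285),.182)
print("handle",hA,hB,(hA+hB)/2,np.linalg.norm(hA-hB),"yaw of y-axis",np.degrees(np.arctan2(*(hA-hB)[[1,0]])))
# lid circle: mask
g=t["color"]; print("lidc",onz(t,*T(300,270),.144), "r",np.linalg.norm(onz(t,*T(137,270),.144)-onz(t,*T(463,270),.144))/2)
for n,p in (("hingeL",(318,75)),("hingeR",(418,100))): print(n,onz(t,*T(*p),.14))
for z in(.17,.175,.18): print("wings",z,onz(t,*T(160,452),z),onz(t,*T(288,465),z))
for n,u,v,z in (("ink",212,262,.063),("vial",341,305,.056),("beaker",384,270,.09),("jar",207,195,.102)): print(n,onz(t,u,v,z))
```

```text
hA [0.6678 0.1602 0.1767] 0.0027
hB [0.6446 0.0914 0.177 ] 0.0044
wA [0.5728 0.1821 0.1782] 0.0023
wB [0.562  0.1271 0.173 ] 0.0132
wmid [0.5678 0.1547 0.1754] 0.0073
lugL [0.5619 0.1758 0.1339] 0.0003
lugR [0.5499 0.1466 0.1335] 0.0018
handle [0.66556994 0.15903483 0.182     ] [0.64172156 0.09024751 0.182     ] [0.65364575 0.12464117 0.182     ] 0.07280412341544915 yaw of y-axis 70.87870961725443
lidc [0.65574626 0.12550347 0.144     ] r 0.0707038884895909
hingeL [0.74372667 0.11693356 0.14      ]
hingeR [0.73151351 0.07306739 0.14      ]
wings 0.17 [0.57468036 0.18356319 0.17      ] [0.56830031 0.13002572 0.17      ]
wings 0.175 [0.57412658 0.18301705 0.175     ] [0.56777768 0.12974095 0.175     ]
wings 0.18 [0.5735728 0.1824709 0.18     ] [0.56725504 0.12945618 0.18      ]
ink [0.58864778 0.29431637 0.063     ]
vial [0.5017355  0.04507461 0.056     ]
beaker [ 0.56470937 -0.03664313  0.09      ]
jar [0.7133586  0.29793203 0.102     ]
```

>>> jog_arm(
  delta_pos=[
    [39,75,6],
    [39,75,6],
    [39,75,6],
    [39,75,6],
    [39,75,6],
    [39,75,6],
    [39,75,6],
    [39,75,6],
    [39,75,6],
    [39,75,6],
    [39,75,6],
    [39,75,6],
  ],
  turn=[60,60,60,60,60,60,60,60,60,60,60,60],
  grip=[0,0,0,0,0,0,0,0,0,0,0,0],
)

```text
time_s: 1.65
position: [0.525, 0.067, 0.2757]
tcp_rot: [[0.23, 0.973, 0.0], [0.973, -0.23, -0.0], [-0.0, 0.0, -1.0]]
force: [1.0, -0.4, -0.1]
opening: 1.002
grasp_force: 0.0
```

Run:
```python
from h import *
s=read_state(); print(s["time_s"],s["position"],s["joint_positions"],np.degrees(np.arctan2(s["tcp_rot"][1][0],s["tcp_rot"][0][0])))
```

```text
1.65 [0.52495242 0.06703023 0.27573585] [-4.81936442e+00  1.92269225e+01  9.20045787e+01 -2.07425315e-02
  6.87615603e+01  8.50854915e+00] 76.67959770814944
```

>>> jog_arm(
  delta_pos=[
    [4.5,8.9,2.5],
    [4.5,8.9,2.5],
    [4.5,8.9,2.5],
    [4.5,8.9,2.5],
    [4.5,8.9,2.5],
  ],
  turn=[5,5,5,5,5],
  grip=[0,0,0,0,0],
)

```text
time_s: 2.28
position: [0.5685, 0.1528, 0.3001]
tcp_rot: [[0.147, 0.989, -0.002], [0.989, -0.147, -0.0], [-0.001, -0.002, -1.0]]
force: [-0.3, -1.4, 0.2]
opening: 0.994
grasp_force: 0.0
```

Run:
```python
from h import *
c=capture("wrist"); np.save("w1.npy",c,allow_pickle=True); s=read_state(); print(s["position"],s["joint_positions"])
p=np.array([.570,.1565,.175]); u,v=map(int,proj(c,p)); print(u,v)
x0,y0=max(0,min(u-130,380)),max(0,min(v-100,280)); print(x0,y0)
cv2.imwrite("pics/w1.png",cv2.resize(c["color"][y0:y0+200,x0:x0+260],None,fx=3,fy=3,interpolation=cv2.INTER_CUBIC))
```

```text
[0.56868845 0.15273361 0.30023814] [ 4.17343880e+00  2.29197848e+01  8.18319551e+01 -1.12802367e-02
  7.53292063e+01  1.26188893e+01]
323 229
193 129
```

View pics/w1.png

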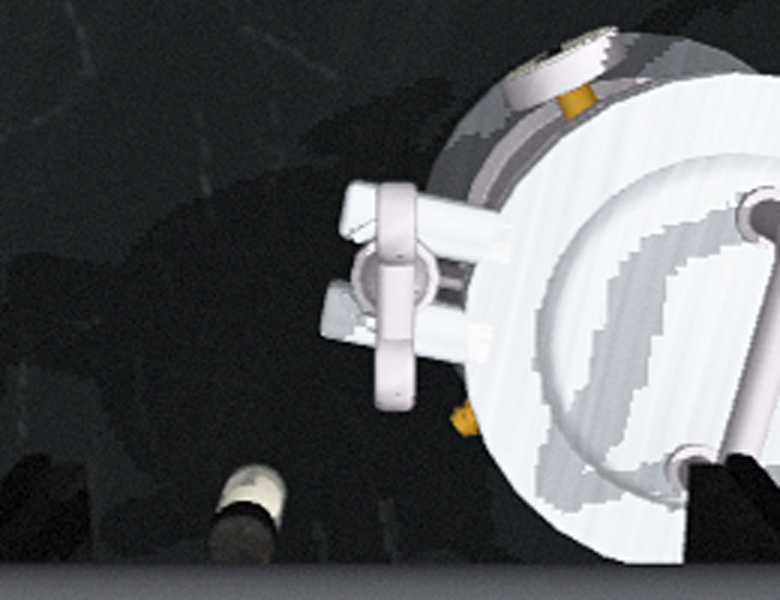

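The wrist crop shows the wing ends at (397,185) and (395,408), the collar at about (395,277), and the wing flat and thin in the middle. The handle bar runs from (775,245) to (735,450).

Run:
```python
from h import *
c=np.load("w1.npy",allow_pickle=True).item()
W=lambda x,y:(193+(x+.5)/3-.5,129+(y+.5)/3-.5)
for z in (.172,.178,.184):
    a=onz(c,*W(397,183),z); b=onz(c,*W(395,410),z); print(z,a,b,(a+b)/2,np.linalg.norm(a-b),np.degrees(np.arctan2(*(a-b)[[1,0]])))
print("collar",onz(c,*W(396,277),.15))
# wing sides at lower end & thickness
for z in (.184,): print(onz(c,*W(375,390),z),onz(c,*W(416,390),z),onz(c,*W(378,200),z),onz(c,*W(416,200),z))
```

```text
0.172 [0.57507014 0.18505982 0.172     ] [0.56618442 0.1277576  0.172     ] [0.57062728 0.15640871 0.172     ] 0.057987075930016015 81.18548055800694
0.178 [0.575139   0.18581538 0.178     ] [0.5664367  0.12969595 0.178     ] [0.57078785 0.15775566 0.178     ] 0.056790144574999944 81.18548055800706
0.184 [0.57520787 0.18657093 0.184     ] [0.56668898 0.1316343  0.184     ] [0.57094842 0.15910261 0.184     ] 0.05559321321998391 81.18548055800707
collar [0.57093016 0.15752029 0.15      ]
[0.5626023  0.13742229 0.184     ] [0.57250341 0.13595807 0.184     ] [0.5702346 0.1832898 0.184    ] [0.57903239 0.1819876  0.184     ]
```

>>> jog_arm(
  delta_pos=[
    [0.2,0.4,-4],
    [0.2,0.4,-8],
    [0.2,0.4,-11],
    [0.2,0.4,-12.5],
    [0.2,0.4,-13.5],
    [0.2,0.4,-13.5],
    [0.2,0.4,-13.5],
  ],
  turn=[0,0,0,0,0,0,0],
  grip=[0.6,0.6,0.6,0.6,0.6,0.6,0.6],
)

```text
time_s: 3.2
position: [0.5722, 0.1581, 0.1668]
tcp_rot: [[0.145, 0.989, 0.002], [0.989, -0.145, 0.0], [0.001, 0.002, -1.0]]
force: [-0.6, -0.7, 0.2]
opening: 0.417
grasp_force: 0.0
```

>>> jog_arm(
  delta_pos=[
    [-0.1,-0.1,-0.4],
    [-0.1,-0.1,-0.4],
    [-0.1,-0.1,-0.4],
    [-0.1,-0.1,-0.4],
    [-0.1,-0.1,-0.4],
    [-0.1,-0.1,-0.4],
    [-0.1,-0.1,-0.4],
  ],
  turn=[0,0,0,0,0,0,0],
  grip=[0.6,0.6,1,1,1,1,1],
)

```text
time_s: 4.08
position: [0.5705, 0.1571, 0.1617]
tcp_rot: [[0.145, 0.989, 0.0], [0.989, -0.145, 0.0], [0.0, 0.0, -1.0]]
force: [0.6, -0.1, -0.1]
opening: 0.109
grasp_force: 30.1
```

```bash
cat > st.py <<'E'
from h import *
s=read_state(); x=np.array(s["tcp_rot"]); 
print(round(s["time_s"],2),np.array(s["position"]).round(4),"yaw",np.degrees(np.arctan2(x[1,0],x[0,0])).round(1),"F",np.array(s["force"]).round(1),"M",np.array(s["moment"]).round(2),"j6",np.round(s["joint_positions"][5],1),"op",round(s["opening"]*87,1),round(s["grasp_force"],1))
E
python3 st.py
```

```text
4.08 [0.5705 0.1571 0.1617] yaw 81.7 F [ 0.6 -0.1 -0.1] M [-0.05 -0.18 -0.03] j6 12.9 op 9.5 30.1
```

>>> jog_arm(
  delta_pos=[
    [0,0,0.02],
    [0,0,0.04],
    [0,0,0.05],
    [0,0,0.07],
    [0,0,0.09],
    [0,0,0.11],
    [0,0,0.12],
    [0,0,0.14],
    [0,0,0.16],
    [0,0,0.18],
    [0,0,0.2],
    [0,0,0.2],
  ],
  turn=[8,16,24,32,40,48,56,64,72,80,88,88],
  grip=[1,1,1,1,1,1,1,1,1,1,1,1],
)

```text
time_s: 5.58
position: [0.5713, 0.1577, 0.1636]
tcp_rot: [[-0.983, 0.181, 0.002], [0.181, 0.983, 0.001], [-0.002, 0.002, -1.0]]
force: [2.0, 2.6, -3.2]
opening: 0.108
grasp_force: 30.1
```

```bash
python3 st.py
```

```text
5.58 [0.5713 0.1577 0.1636] yaw 169.6 F [ 2.   2.6 -3.2] M [ 0.5  -0.72  0.07] j6 -75.0 op 9.4 30.1
```

>>> jog_arm(
  delta_pos=[
    [0,0,0.02],
    [0,0,0.04],
    [0,0,0.05],
    [0,0,0.06],
    [0,0,0.06],
  ],
  turn=[8,16,24,30,30],
  grip=[1,1,1,1,1],
)

```text
time_s: 6.2
position: [0.5713, 0.1579, 0.1643]
tcp_rot: [[-0.943, -0.333, 0.002], [-0.333, 0.943, 0.002], [-0.003, 0.001, -1.0]]
force: [3.0, 4.9, -3.1]
opening: 0.112
grasp_force: 30.1
```

```bash
python3 st.py
```

```text
6.2 [0.5713 0.1579 0.1643] yaw -160.5 F [ 3.   4.9 -3.1] M [ 0.91 -0.72  0.02] j6 -104.9 op 9.7 30.1
```

>>> jog_arm(
  delta_pos=[
    [-0.05,0.02,0],
    [-0.1,0.03,0],
    [-0.1,0.03,0],
  ],
  turn=[0,0,0],
  grip=[1,1,1],
)

```text
time_s: 6.58
position: [0.571, 0.1581, 0.1643]
tcp_rot: [[-0.943, -0.333, 0.004], [-0.333, 0.943, 0.001], [-0.004, 0.0, -1.0]]
force: [4.9, 4.4, -5.1]
opening: 0.116
grasp_force: 30.1
```

```bash
python3 st.py
```

```text
6.58 [0.571  0.1581 0.1643] yaw -160.6 F [ 4.9  4.4 -5.1] M [ 0.82 -0.99  0.06] j6 -104.8 op 10.1 30.1
```

>>> jog_arm(
  delta_pos=[
    [-0.1,0.03,0],
    [-0.2,0.05,0],
    [-0.2,0.05,0],
  ],
  turn=[0,0,0],
  grip=[1,1,1],
)

```text
time_s: 6.95
position: [0.5705, 0.1584, 0.1643]
tcp_rot: [[-0.943, -0.333, 0.007], [-0.333, 0.943, 0.001], [-0.007, -0.001, -1.0]]
force: [7.2, 4.3, -6.9]
opening: 0.112
grasp_force: 30.1
```

```bash
python3 st.py
```

```text
6.95 [0.5705 0.1584 0.1643] yaw -160.6 F [ 7.2  4.3 -6.9] M [ 0.66 -1.43  0.07] j6 -104.8 op 9.7 30.1
```

>>> jog_arm(
  delta_pos=[
    [0.3,-0.08,0],
    [0.3,-0.08,0.02],
    [0.3,-0.08,0.03],
    [0.3,-0.08,0.03],
    [0.1,-0.02,0.03],
    [0,0,0.03],
    [0,0,0.03],
  ],
  turn=[0,8,14,14,14,14,14],
  grip=[1,1,1,1,1,1,1],
)

```text
time_s: 7.82
position: [0.5704, 0.1585, 0.1646]
tcp_rot: [[-0.834, -0.551, 0.007], [-0.551, 0.834, 0.001], [-0.007, -0.003, -1.0]]
force: [7.0, 5.1, -5.9]
opening: 0.112
grasp_force: 30.1
```

```bash
python3 st.py
```

```text
7.83 [0.5704 0.1585 0.1646] yaw -146.6 F [ 7.   5.1 -5.9] M [ 0.75 -1.44  0.04] j6 -118.8 op 9.8 30.1
```

>>> jog_arm(
  delta_pos=[
    [0.3,-0.08,0],
    [0.3,-0.08,0.02],
    [0.3,-0.08,0.03],
    [0.3,-0.08,0.03],
    [0.1,-0.02,0.03],
    [0,0,0.03],
    [0,0,0.03],
  ],
  turn=[0,8,14,14,14,14,14],
  grip=[1,1,1,1,1,1,1],
)

```text
time_s: 8.7
position: [0.5702, 0.1586, 0.1649]
tcp_rot: [[-0.676, -0.737, 0.007], [-0.737, 0.676, 0.002], [-0.006, -0.004, -1.0]]
force: [5.9, 4.3, -6.0]
opening: 0.115
grasp_force: 30.1
```

```bash
python3 st.py
```

```text
8.7 [0.5702 0.1586 0.1649] yaw -132.6 F [ 5.9  4.3 -6. ] M [ 0.83 -1.4   0.06] j6 -132.8 op 10.0 30.1
```

>>> jog_arm(
  delta_pos=[
    [0.3,-0.08,0],
    [0.3,-0.08,0.02],
    [0.3,-0.08,0.03],
    [0.3,-0.08,0.03],
    [0.1,-0.02,0.03],
    [0,0,0.03],
    [0,0,0.03],
  ],
  turn=[0,8,14,14,14,14,14],
  grip=[1,1,1,1,1,1,1],
)

```text
time_s: 9.57
position: [0.57, 0.1587, 0.1652]
tcp_rot: [[-0.478, -0.878, 0.006], [-0.878, 0.478, 0.002], [-0.005, -0.004, -1.0]]
force: [5.3, 4.8, -5.6]
opening: 0.112
grasp_force: 30.1
```

```bash
python3 st.py
```

```text
9.57 [0.57   0.1587 0.1652] yaw -118.6 F [ 5.3  4.8 -5.6] M [ 0.91 -1.31  0.14] j6 -146.8 op 9.8 30.1
```

>>> jog_arm(
  delta_pos=[
    [0.3,-0.08,0],
    [0.3,-0.08,0],
    [0.3,-0.08,0],
    [0.3,-0.08,0],
  ],
  turn=[0,0,0,0],
  grip=[1,0.77,0.77,0.77],
)

```text
time_s: 10.07
position: [0.5698, 0.1566, 0.1651]
tcp_rot: [[-0.475, -0.88, -0.001], [-0.88, 0.475, -0.001], [0.001, 0.001, -1.0]]
force: [-1.0, 0.2, 0.5]
opening: 0.221
grasp_force: 0.0
```

```bash
python3 st.py
```

```text
10.07 [0.5698 0.1566 0.1651] yaw -118.4 F [-1.   0.2  0.5] M [ 0.13 -0.05 -0.03] j6 -147.0 op 19.2 0.0
```

>>> jog_arm(
  delta_pos=[
    [-0.2,0.07,0],
    [-0.4,0.13,0],
    [-0.6,0.2,0],
    [-0.6,0.2,0],
  ],
  turn=[0,0,0,0],
  grip=[0.77,0.77,0.77,0.77],
)

```text
time_s: 10.58
position: [0.5642, 0.159, 0.1652]
tcp_rot: [[-0.475, -0.88, -0.0], [-0.88, 0.475, -0.0], [0.0, -0.0, -1.0]]
force: [-0.6, -0.4, -0.2]
opening: 0.233
grasp_force: 0.1
```

```bash
python3 st.py
```

```text
10.57 [0.5642 0.159  0.1652] yaw -118.3 F [-0.6 -0.4 -0.2] M [ 0.13 -0.08 -0.02] j6 -146.8 op 20.2 0.1
```

>>> jog_arm(
  delta_pos=[
    [-0.1,0.03,0],
    [-0.2,0.07,0],
    [-0.3,0.1,0],
    [-0.3,0.1,0],
  ],
  turn=[0,0,0,0],
  grip=[0.77,0.77,0.77,0.77],
)

```text
time_s: 11.08
position: [0.5632, 0.1595, 0.1653]
tcp_rot: [[-0.475, -0.88, 0.004], [-0.88, 0.475, -0.001], [-0.001, -0.004, -1.0]]
force: [4.7, -2.6, -2.3]
opening: 0.227
grasp_force: 2.7
```

```bash
python3 st.py
```

```text
11.07 [0.5632 0.1595 0.1653] yaw -118.3 F [ 4.7 -2.6 -2.3] M [-0.3  -0.91 -0.02] j6 -146.7 op 19.8 2.7
```

>>> jog_arm(
  delta_pos=[
    [0.5,-0.15,0],
    [0.95,-0.27,0],
    [0.95,-0.27,2],
    [0.95,-0.27,4],
    [0.95,-0.27,4],
    [0.95,-0.27,4],
    [0.95,-0.27,4],
    [0.95,-0.27,4],
    [0.95,-0.27,4],
    [0.95,-0.27,4],
    [0.95,-0.27,4],
    [0.95,-0.27,4],
  ],
  turn=[0,0,0,0,-10,-20,-30,-40,-50,-60,-70,-80],
  grip=[0.77,0.6,0.6,0.6,0.6,0.6,0.6,0.6,0.6,0.6,0.6,0.6],
)

```text
time_s: 12.58
position: [0.5702, 0.1576, 0.2049]
tcp_rot: [[-0.947, 0.32, -0.002], [0.32, 0.947, 0.0], [0.002, -0.0, -1.0]]
force: [-0.7, 0.8, -0.8]
opening: 0.4
grasp_force: 0.0
```

>>> jog_arm(
  delta_pos=[
    [0,0,0],
    [0,0,0],
    [0,0,0],
    [0,0,0],
    [0,0,0],
    [0,0,0],
    [0,0,0],
    [0,0,0],
    [0,0,0],
    [0,0,0],
    [0,0,0],
  ],
  turn=[-10,-20,-30,-40,-50,-60,-70,-80,-90,-100,-100],
  grip=[0.6,0.6,0.6,0.6,0.6,0.6,0.6,0.6,0.6,0.6,0.6],
)

```text
time_s: 13.95
position: [0.5704, 0.1575, 0.205]
tcp_rot: [[0.473, 0.881, -0.001], [0.881, -0.473, 0.0], [-0.0, -0.001, -1.0]]
force: [0.4, 0.1, -0.1]
opening: 0.398
grasp_force: 0.0
```

```bash
python3 st.py
```

```text
13.95 [0.5704 0.1575 0.205 ] yaw 61.8 F [ 0.4  0.1 -0.1] M [-0.04 -0.07 -0.  ] j6 32.8 op 34.7 0.0
```

>>> jog_arm(
  delta_pos=[
    [0.07,0.03,-2.5],
    [0.07,0.03,-4],
    [0.07,0.03,-4],
    [0.07,0.03,-4],
    [0.07,0.03,-4],
    [0.07,0.03,-4],
    [0.07,0.03,-3.98],
    [0.07,0.03,-3.97],
    [0.07,0.03,-3.97],
    [0.07,0.03,-3.97],
    [0.07,0.03,-3.97],
  ],
  turn=[0,0,0,0,0,0,8,14,14,14,14],
  grip=[0.6,0.6,1,1,1,1,1,1,1,0.77,0.77],
)

```text
time_s: 15.32
position: [0.5718, 0.1574, 0.1653]
tcp_rot: [[0.248, 0.969, 0.001], [0.969, -0.248, -0.0], [-0.0, 0.001, -1.0]]
force: [0.3, 0.8, 0.0]
opening: 0.207
grasp_force: 0.0
```

```bash
python3 st.py
```

```text
15.32 [0.5718 0.1574 0.1653] yaw 75.6 F [0.3 0.8 0. ] M [-0.05 -0.07 -0.04] j6 19.0 op 18.0 0.0
```

>>> jog_arm(
  delta_pos=[
    [-0.3,0.1,0],
    [-0.6,0.2,0],
    [-0.75,0.25,0],
    [-0.9,0.3,0],
    [-0.9,0.3,0],
  ],
  turn=[0,0,0,0,0],
  grip=[0.77,0.77,0.77,0.77,0.77],
)

```text
time_s: 15.95
position: [0.5637, 0.1603, 0.1656]
tcp_rot: [[0.248, 0.969, 0.003], [0.969, -0.248, -0.001], [0.0, 0.003, -1.0]]
force: [3.0, -1.4, -2.2]
opening: 0.23
grasp_force: 2.0
```

```bash
python3 st.py
```

```text
15.95 [0.5637 0.1603 0.1656] yaw 75.7 F [ 3.  -1.4 -2.2] M [-0.33 -0.71  0.03] j6 19.3 op 20.0 2.0
```

>>> jog_arm(
  delta_pos=[
    [0.5,-0.17,0],
    [0.83,-0.26,0],
    [0.83,-0.26,0],
    [0.83,-0.26,0],
    [0.83,-0.26,0],
    [0.83,-0.26,0],
    [0.83,-0.26,0.02],
    [0.83,-0.26,0.03],
    [0.83,-0.26,0.03],
    [0.83,-0.26,0.03],
    [0.83,-0.26,0.03],
  ],
  turn=[0,0,0,0,0,0,8,14,14,14,14],
  grip=[0.77,0.77,1,1,1,1,1,1,1,0.77,0.77],
)

```text
time_s: 17.32
position: [0.571, 0.1581, 0.1659]
tcp_rot: [[0.007, 1.0, 0.0], [1.0, -0.007, 0.0], [0.0, 0.0, -1.0]]
force: [-0.4, 0.5, -0.5]
opening: 0.211
grasp_force: 0.0
```

>>> jog_arm(
  delta_pos=[
    [-0.3,0.1,0],
    [-0.6,0.2,0],
    [-0.75,0.25,0],
    [-0.9,0.3,0],
    [-0.9,0.3,0],
  ],
  turn=[0,0,0,0,0],
  grip=[0.77,0.77,0.77,0.77,0.77],
)

```text
time_s: 17.95
position: [0.5625, 0.1609, 0.166]
tcp_rot: [[0.006, 1.0, 0.002], [1.0, -0.006, -0.0], [-0.0, 0.002, -1.0]]
force: [1.9, -1.1, -0.7]
opening: 0.232
grasp_force: 1.1
```

```bash
python3 st.py
```

```text
17.95 [0.5625 0.1609 0.166 ] yaw 89.7 F [ 1.9 -1.1 -0.7] M [-0.23 -0.44  0.01] j6 5.4 op 20.2 1.1
```

>>> jog_arm(
  delta_pos=[
    [-0.1,0.03,0],
    [-0.2,0.07,0],
    [-0.2,0.07,0],
  ],
  turn=[0,0,0],
  grip=[0.77,0.77,0.77],
)

```text
time_s: 18.32
position: [0.5606, 0.1616, 0.166]
tcp_rot: [[0.006, 1.0, 0.002], [1.0, -0.006, -0.0], [-0.0, 0.002, -1.0]]
force: [3.2, -1.7, -0.4]
opening: 0.231
grasp_force: 2.1
```

```bash
python3 st.py
```

```text
18.32 [0.5606 0.1616 0.166 ] yaw 89.7 F [ 3.2 -1.7 -0.4] M [-0.34 -0.8  -0.01] j6 5.5 op 20.1 2.1
```

>>> jog_arm(
  delta_pos=[
    [-0.1,0.03,0],
    [-0.2,0.07,0],
    [-0.2,0.07,0],
  ],
  turn=[0,0,0],
  grip=[0.77,0.77,0.77],
)

```text
time_s: 18.7
position: [0.558, 0.1626, 0.166]
tcp_rot: [[0.006, 1.0, 0.001], [1.0, -0.006, 0.0], [0.0, 0.001, -1.0]]
force: [4.1, -1.9, 1.0]
opening: 0.229
grasp_force: 2.2
```

```bash
python3 st.py
```

```text
18.7 [0.558  0.1626 0.166 ] yaw 89.7 F [ 4.1 -1.9  1. ] M [-0.25 -0.9   0.  ] j6 5.6 op 19.9 2.2
```

>>> jog_arm(
  delta_pos=[
    [0,0,0],
    [0,0,0],
    [0,-0.8,0],
    [0,-1.5,0],
    [-1.5,-1,0],
    [-3,-0.5,0],
    [-4,-0.1,0],
    [-5,0.3,-0.2],
    [-6,0.6,-0.5],
    [-7,1.0,-0.8],
    [-8,1.3,-0.8],
    [-8.5,1.5,-0.8],
  ],
  turn=[0,0,0,0,0,0,0,0,0,0,0,0],
  grip=[0,0,0,0,0,0,0,0,0,0,0,0],
)

```text
time_s: 20.2
position: [0.4716, 0.1777, 0.1575]
tcp_rot: [[0.006, 1.0, -0.001], [1.0, -0.006, -0.0], [-0.0, -0.001, -1.0]]
force: [-0.3, -0.1, -0.1]
opening: 1.001
grasp_force: 0.0
```

```bash
python3 st.py
python3 - <<'E'
from h import *
c=capture("scene"); np.save("s2.npy",c,allow_pickle=True)
cv2.imwrite("pics/s2.png",cv2.resize(c["color"][150:330,195:435],None,fx=3.2,fy=3.2,interpolation=cv2.INTER_CUBIC))
E
```

```text
20.2 [0.4716 0.1777 0.1575] yaw 89.7 F [-0.3 -0.1 -0.1] M [ 0.03 -0.07 -0.03] j6 8.2 op 87.1 0.0
```

View pics/s2.png

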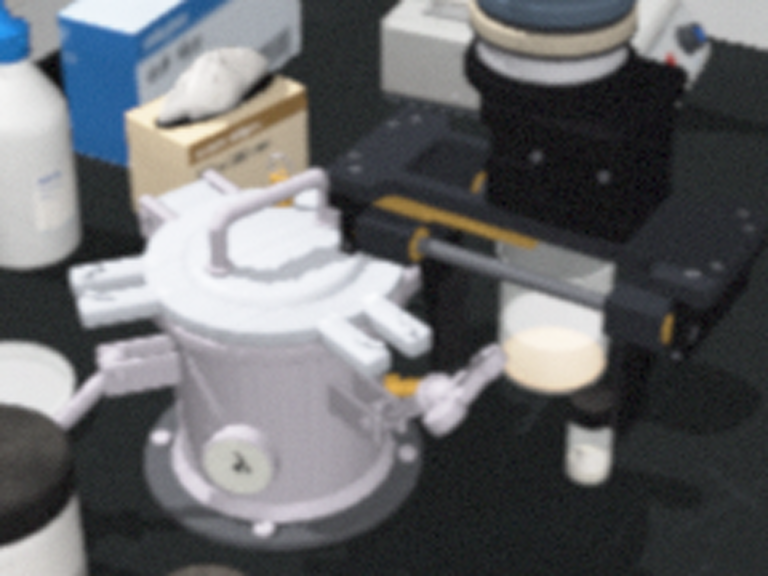

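The swing bolt now hangs outside the pot: the slot at (375,335) is empty and the nut is at (445,395), below the lid and outward of it. The gripper body is long along its closing axis. Next I'll refine the handle position.

Run:
```python
from h import *
c=np.load("w1.npy",allow_pickle=True).item()
W=lambda x,y:(193+(x+.5)/3-.5,129+(y+.5)/3-.5)
a=onz(c,*W(771,243),.182); b=onz(c,*W(738,450),.182); print(a,b,np.degrees(np.arctan2(*(a-b)[[1,0]])))
c=capture("wrist"); f=c["color"]; print(proj(c,[.654,.1246,.182]),proj(c,[.666,.159,.182]),proj(c,[.642,.09,.182]))
```

```text
[0.66119995 0.15919451 0.182     ] [0.64970128 0.10809971 0.182     ] 77.31711745221018
(np.float64(760.0685029453778), np.float64(440.000428509918)) (np.float64(814.2984541465416), np.float64(367.03296091485146)) (np.float64(710.9004631497711), np.float64(505.81869909853765))
```

>>> jog_arm(
  delta_pos=[
    [0,0,3],
    [0,0,6],
    [0,0,8],
    [6,-1.7,8],
    [12,-3.5,8],
    [18.2,-5.3,8],
    [18.2,-5.3,8],
    [18.2,-5.3,8],
    [18.2,-5.3,8],
  ],
  turn=[0,0,0,-10,-19,-19,-19,-19,-19],
  grip=[0,0,0,0,0,0,0,0,0],
)

```text
time_s: 21.42
position: [0.6534, 0.125, 0.2377]
tcp_rot: [[0.33, 0.944, -0.001], [0.944, -0.33, 0.0], [-0.0, -0.001, -1.0]]
force: [0.1, 0.4, -0.0]
opening: 1.003
grasp_force: 0.0
```

```bash
python3 st.py
python3 - <<'E'
from h import *
c=capture("wrist"); cv2.imwrite("pics/w2.png",c["color"]); np.save("w2.npy",c,allow_pickle=True)
print(proj(c,[.654,.1246,.182]),proj(c,[.666,.159,.182]),proj(c,[.642,.09,.182]))
E
```

```text
21.43 [0.6534 0.125  0.2377] yaw 70.7 F [ 0.1  0.4 -0. ] M [-0.03 -0.05  0.02] j6 20.5 op 87.3 0.0
(np.float64(323.57836686415953), np.float64(263.0489367814183)) (np.float64(323.5778264668459), np.float64(200.0678517727365)) (np.float64(323.6881876964442), np.float64(321.320242953612))
```

View pics/w2.png

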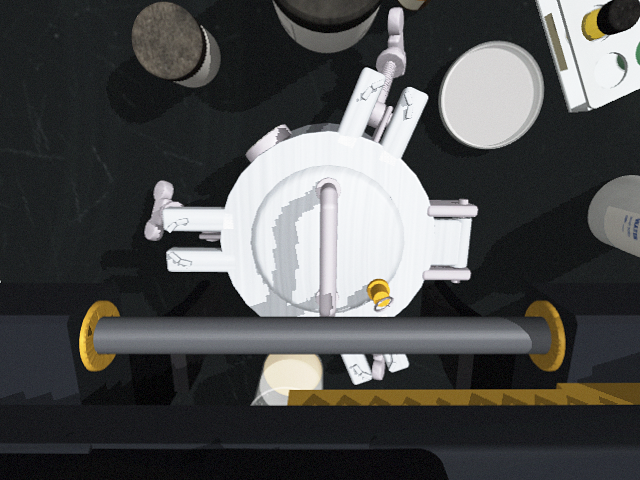

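The handle bar runs vertically at u≈328, about 2 mm beyond the prediction. It looks round, and its upper end is at (328,182). The valve at (380,292) is clear of the fingers.

>>> jog_arm(
  delta_pos=[
    [0.2,-0.07,-2],
    [0.2,-0.07,-5],
    [0.2,-0.07,-6.8],
    [0.2,-0.07,-6.8],
    [0.2,-0.07,-6.8],
    [0.2,-0.07,-6.8],
    [0.2,-0.07,-6.8],
    [0.2,-0.07,-6.8],
    [0.2,-0.07,-6.8],
  ],
  turn=[0,0,0,0,0,0,0,0,0],
  grip=[0.5,0.5,0.5,0.5,1,1,1,1,1],
)

```text
time_s: 22.6
position: [0.6566, 0.1238, 0.17]
tcp_rot: [[0.331, 0.944, -0.001], [0.944, -0.331, 0.0], [0.0, -0.001, -1.0]]
force: [-0.9, -0.3, 1.1]
opening: 0.102
grasp_force: 30.0
```

```bash
python3 st.py
python3 - <<'E'
import numpy as np
for t in range(0,95,5):
    r=np.radians(t); x=-90*np.cos(r)+45*np.sin(r)+90; z=90*np.sin(r)+45*np.cos(r)-45
    print(t,(x*.942/10).round(1),(-x*.335/10).round(1),(z/10).round(1))
E
```

```text
22.6 [0.6566 0.1238 0.17  ] yaw 70.7 F [-0.9 -0.3  1.1] M [ 0.03  0.07 -0.1 ] j6 20.5 op 8.9 30.0
0 0.0 -0.0 0.0
5 0.4 -0.1 0.8
10 0.9 -0.3 1.5
15 1.4 -0.5 2.2
20 2.0 -0.7 2.8
25 2.6 -0.9 3.4
30 3.3 -1.2 3.9
35 4.0 -1.4 4.3
40 4.7 -1.7 4.7
45 5.5 -1.9 5.0
50 6.3 -2.2 5.3
55 7.1 -2.5 5.5
60 7.9 -2.8 5.5
65 8.7 -3.1 5.6
70 9.6 -3.4 5.5
75 10.4 -3.7 5.4
80 11.2 -4.0 5.1
85 12.0 -4.3 4.9
90 12.7 -4.5 4.5
```

>>> jog_arm(
  delta_pos=[
    [0.2,0,0.4],
    [0.4,-0.1,0.8],
    [0.6,-0.2,1.1],
    [0.9,-0.3,1.5],
    [1.1,-0.4,1.8],
    [1.4,-0.5,2.2],
    [1.7,-0.6,2.5],
    [2.0,-0.7,2.8],
    [2.0,-0.7,2.8],
  ],
  turn=[0,0,0,0,0,0,0,0,0],
  grip=[1,1,1,1,1,1,1,1,1],
)

```text
time_s: 23.72
position: [0.6752, 0.1171, 0.1986]
tcp_rot: [[0.331, 0.944, -0.004], [0.944, -0.331, 0.0], [-0.001, -0.004, -1.0]]
force: [-7.1, 2.6, -6.2]
opening: 0.099
grasp_force: 30.0
```

```bash
python3 st.py
```

```text
23.73 [0.6752 0.1171 0.1986] yaw 70.7 F [-7.1  2.6 -6.2] M [ 0.34  1.18 -0.03] j6 19.8 op 8.6 30.0
```

Holding well. Lifting on to about 45°.

>>> jog_arm(
  delta_pos=[
    [0.3,-0.1,0.3],
    [0.6,-0.2,0.6],
    [0.9,-0.35,0.8],
    [1.3,-0.5,1.1],
    [1.6,-0.6,1.3],
    [2.0,-0.7,1.5],
    [2.3,-0.85,1.7],
    [2.7,-1.0,1.9],
    [3.1,-1.1,2.05],
    [3.5,-1.2,2.2],
    [3.5,-1.2,2.2],
  ],
  turn=[0,0,0,0,0,0,0,0,0,0,0],
  grip=[1,1,1,1,1,1,1,1,1,1,1],
)

```text
time_s: 25.1
position: [0.7097, 0.1048, 0.2233]
tcp_rot: [[0.331, 0.944, -0.004], [0.944, -0.331, -0.0], [-0.002, -0.003, -1.0]]
force: [-10.6, 1.3, 2.1]
opening: 0.105
grasp_force: 30.0
```

```bash
python3 st.py;python3 - <<'E'
from h import *
c=capture("scene"); cv2.imwrite("pics/s3.png",cv2.resize(c["color"][100:330,175:435],None,fx=2.6,fy=2.6,interpolation=cv2.INTER_CUBIC))
E
```

```text
25.1 [0.7097 0.1048 0.2233] yaw 70.7 F [-10.6   1.3   2.1] M [ 0.21  1.92 -0.06] j6 18.8 op 9.1 30.0
```

View pics/s3.png

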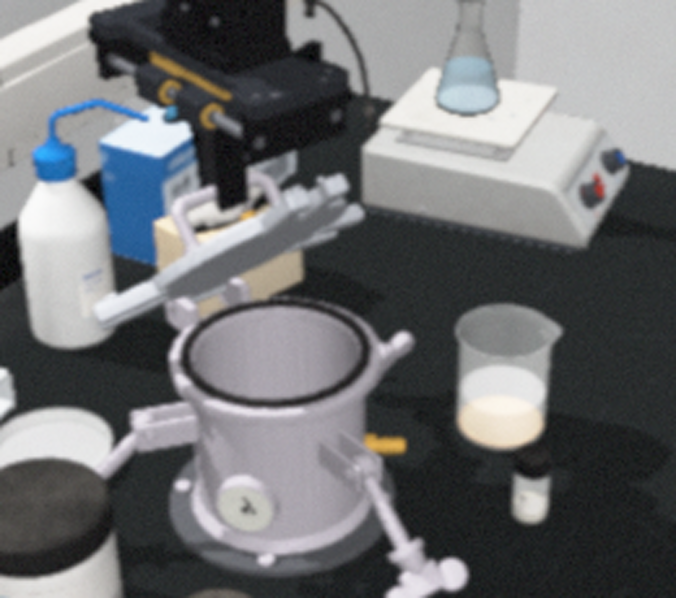

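The bolt hangs well down outside the pot, with the nut at (425,570), and the lid stands at about 45°. The wide gripper body would soon meet the lid lug, so I'll release and finish the push on the lid's front edge with the narrow side of the tool.

>>> jog_arm(
  delta_pos=[
    [0,0,0],
    [0,0,0],
    [0,0,4],
    [0,0,9],
    [0,0,14],
    [-3,1.2,14],
    [-6,2.3,14],
    [-10,3.8,14],
    [-13.7,5.2,14],
    [-13.7,5.2,14],
    [-13.7,5.2,14],
    [-13.7,5.2,14],
  ],
  turn=[0,0,0,0,10,20,30,40,50,60,70,80],
  grip=[0.78,0.78,0.78,0.78,0.78,1,1,1,1,1,1,1],
)

```text
time_s: 26.65
position: [0.5779, 0.1564, 0.3637]
tcp_rot: [[-0.874, 0.485, 0.012], [0.485, 0.874, -0.0], [-0.01, 0.006, -1.0]]
force: [-0.0, -0.8, 0.7]
opening: 0.002
grasp_force: 0.0
```

```bash
python3 st.py
```

```text
26.65 [0.5779 0.1564 0.3637] yaw 151.0 F [-0.  -0.8  0.7] M [ 0.07 -0.15  0.05] j6 -56.5 op 0.2 0.0
```

>>> jog_arm(
  delta_pos=[
    [-0.8,0.2,0],
    [-0.8,0.2,-4],
    [-0.8,0.2,-8],
    [-0.8,0.2,-11.2],
    [-0.8,0.2,-11.2],
  ],
  turn=[9,9,9,9,9],
  grip=[1,1,1,1,1],
)

```text
time_s: 27.28
position: [0.5682, 0.1583, 0.2481]
tcp_rot: [[-0.938, 0.348, 0.003], [0.348, 0.938, -0.0], [-0.003, 0.0, -1.0]]
force: [1.3, -0.7, 0.2]
opening: 0.008
grasp_force: 0.0
```

```bash
python3 st.py;python3 - <<'E'
from h import *
c=capture("scene"); cv2.imwrite("pics/s4.png",cv2.resize(c["color"][100:330,175:435],None,fx=2.6,fy=2.6,interpolation=cv2.INTER_CUBIC))
E
```

```text
27.27 [0.5682 0.1583 0.2481] yaw 159.6 F [ 1.3 -0.7  0.2] M [ 0.1  -0.11  0.01] j6 -64.9 op 0.7 0.0
```

View pics/s4.png

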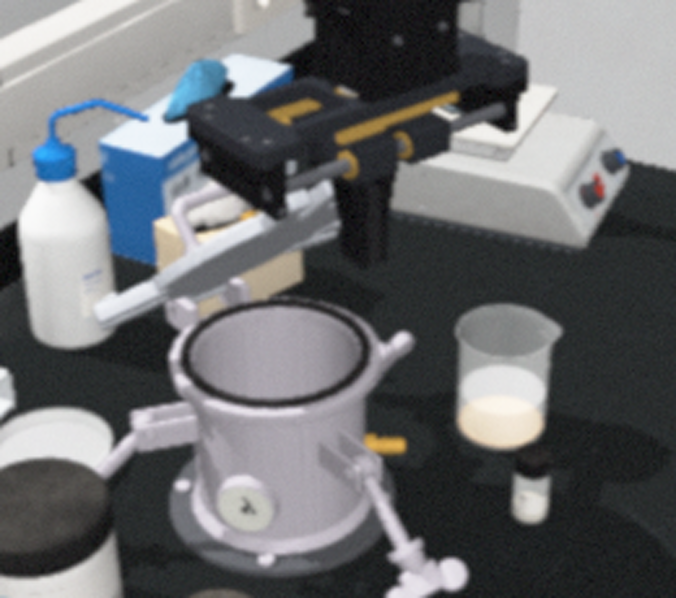

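The closed fingers, with tips at (365,262), stand just in front of the lid lug tip at (335,215). Pushing rearward.

>>> jog_arm(
  delta_pos=[
    [1.5,-0.5,0],
    [3,-1.1,0],
    [4,-1.4,0.8],
    [5,-1.8,1.6],
    [6,-2.1,2.3],
    [7,-2.5,2.9],
    [7,-2.5,2.9],
  ],
  turn=[0,0,0,0,0,0,0],
  grip=[1,1,1,1,1,1,1],
)

```text
time_s: 28.2
position: [0.6386, 0.1339, 0.2796]
tcp_rot: [[-0.938, 0.348, 0.004], [0.348, 0.938, 0.001], [-0.003, 0.003, -1.0]]
force: [-1.4, 1.8, 4.6]
opening: 0.004
grasp_force: 2.6
```

```bash
python3 st.py
```

```text
28.2 [0.6386 0.1339 0.2796] yaw 159.7 F [-1.4  1.8  4.6] M [ 0.32  0.15 -0.02] j6 -67.7 op 0.4 2.6
```

>>> jog_arm(
  delta_pos=[
    [1,-0.35,0.6],
    [2,-0.7,1.0],
    [3,-1.05,1.5],
    [4,-1.4,1.9],
    [5,-1.75,2.2],
    [6,-2.1,2.4],
    [6,-2.1,2.4],
  ],
  turn=[0,0,0,0,0,0,0],
  grip=[1,1,1,1,1,1,1],
)

```text
time_s: 29.08
position: [0.6987, 0.1115, 0.3005]
tcp_rot: [[-0.937, 0.348, 0.003], [0.348, 0.937, -0.001], [-0.003, -0.0, -1.0]]
force: [-0.2, -0.5, 0.7]
opening: 0.008
grasp_force: 0.0
```

>>> jog_arm(
  delta_pos=[
    [-1.5,0.5,0],
    [-6,2.1,0],
    [-12,4.3,1],
    [-17,6,3],
    [-20,4,6],
    [-22,0,8],
    [-22,0,8],
    [-22,0,8],
  ],
  turn=[0,0,0,0,0,0,0,0],
  grip=[1,1,1,1,1,1,1,1],
)

```text
time_s: 30.08
position: [0.4774, 0.1126, 0.3803]
tcp_rot: [[-0.937, 0.348, 0.001], [0.348, 0.937, 0.0], [-0.001, 0.0, -1.0]]
force: [0.3, -0.9, 0.2]
opening: 0.006
grasp_force: 0.0
```

```bash
python3 st.py;python3 - <<'E'
from h import *
c=capture("scene"); cv2.imwrite("pics/s5.png",cv2.resize(c["color"][60:360,120:440],None,fx=1.9,fy=1.9,interpolation=cv2.INTER_CUBIC))
t=capture("top"); a=np.load("top0.npy",allow_pickle=True).item()["color"]
s0=np.load("scene0.npy",allow_pickle=True).item()["color"]
# shift check of jars, between first and present pictures
for n,(A,B),bx in (("ink",(a,t["color"]),(192,243,40,40)),("ink_s",(s0,c["color"]),(235,322,50,60)),("beaker_s",(s0,c["color"]),(345,215,50,60)),("vial_s",(s0,c["color"]),(368,270,22,34)),("jar_s",(s0,c["color"]),(155,275,68,85))):
    x,y,w,h=bx; m=cv2.matchTemplate(B[y-8:y+h+8,x-8:x+w+8],A[y:y+h,x:x+w],cv2.TM_CCOEFF_NORMED); _,v,_,l=cv2.minMaxLoc(m); print(n,round(v,3),l[0]-8,l[1]-8)
E
```

```text
30.07 [0.4774 0.1126 0.3803] yaw 159.6 F [ 0.3 -0.9  0.2] M [ 0.15 -0.14  0.05] j6 -69.4 op 0.5 0.0
ink 0.735 0 0
ink_s 0.999 0 0
beaker_s 0.999 0 0
vial_s 0.996 0 0
jar_s 0.999 0 0
```

View pics/s5.png

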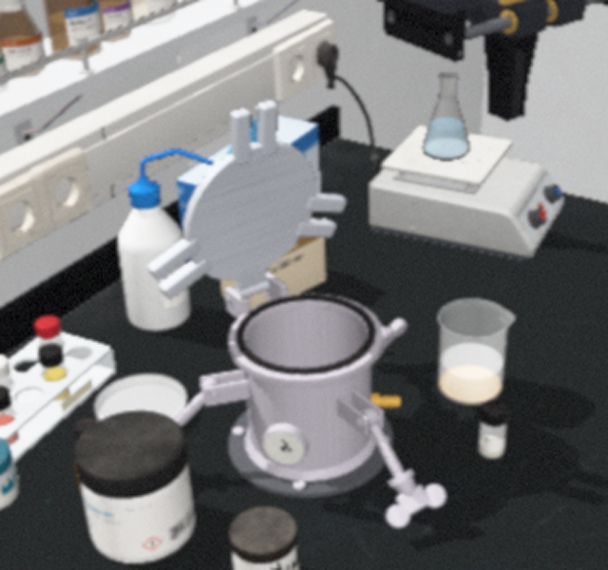

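The lid stands nearly upright, with its disc at about (262,210) and the lug tip at (255,120), roughly 80°. The bolt hangs outside the pot at (400,490), and the jars and glassware match their starting positions. The arm is clear of everything.

```bash
python3 -c "
from rig import *
print(hand_in())"
```

```text
the job is handed in; nothing more can be done
None
```

The job is handed in at about 30 s of the 72 s allowed: the nut cleared the rim at about 188° of turn, the bolt hangs outside the pot, and the lid stands open at roughly 80° with nothing round the pot moved. The lid came up to about 45° by its handle, and I pushed it the rest of the way on the underside of its front lug with closed fingers, because the gripper body would have hit the lug.

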